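Thread the guide rod into the faceting-head bracket

ROBOT

A 7-joint arm with a two-finger parallel gripper is mounted at the origin on the work surface. World frame = base frame: x ahead of the robot, y to its left, z up, the work surface at z = 0. Lengths are in m, angles in rad, forces in N, time in s.
With the tool pointing down it reaches from about 0.425 to 0.925 m from the base axis. Payload 6.8 kg.
Tool frame: the origin (TCP) lies at the very end of the fingers, on their centre line; the grasp point (between the pads) lies 19 mm behind it; z points along the fingers, y is the line along which they close (so a half turn about z gives the same grasp; the last joint's range is limited). The gripper opens to 85 mm and grips with 20 to 120 N. Pads are 22 mm wide; open, the fingers measure 114 mm over their backs; the gripper's body (76 mm by 85 mm) begins 54 mm behind the grasp point. The pads swing forward as they close: fully open they stand 13 mm farther back than shut.
Start: joints at [1.184, 0.477, 0.022, 1.555, -0.011, 1.109, -0.083], TCP at [0.186, -0.649, 0.231] pointing down, gripper open.
Joint ranges: [-2.96, 2.96], [-0.34, 2.1], [-1.41, 1.46], [0.24, 2.44], [-1.37, 4.51], [0.17, 1.92], [-2.96, 2.96]. Speed limits (rad/s): [2.39, 2.39, 3.14, 3.14, 3.14, 3.14, 3.14].

INTERFACE

Orientations are given as a unit quaternion [w, x, y, z].
In Python, from station import get_obs, read_camera, hand_in gives the robot as it stands.
- The arm moves only by the tool arm_command, never from a script. Its argument "commands" is one flat list of numbers, 7 for each row, row after row: the shift along the tool's x, y, z in m, then the turn, a rotation vector about the tool's x, y, z in degrees, then the opening, from 0 (shut) to 1 (fully open). In form: [tx, ty, tz, rx, ry, rz, fingers, tx, ty, tz, rx, ry, rz, fingers, ...]. A call has 1 to 8 rows; each row is the pose to reach, as a shift and turn from the pose commanded when the call began, along the tool's axes at that moment; what a row does not reach only later rows make up. A row lasts 1/10 s, in which the tool goes at most 50 mm and 8.59 degrees, less where a joint would pass 70% of its speed; a pose out of reach is approached as far as the arm can. A call with a gripper value outside its range is refused whole. The fingers move at their own pace and stop on an object; "force" is the grip in N (left out, the last holds). Time passes only in rows, so rows that repeat a pose let the fingers close. It gives the time, the measured TCP pose, the force, the opening and the grip force at its end, in the units of the state.
- get_obs(): the state, without advancing time (a new reading comes with each control period).
- read_camera(name): name is "scene" or "side" or "wrist"; returns a dict with "img" (384x512x3 uint8, red, green, blue), "camera_matrix" (3x3 intrinsics, pixels), "k1" (the pictures are not rectified: a ray, as slopes to the right and down, at radius r is drawn at 1 + k1 r^2 times it, then the intrinsics apply), "pose" (4x4, takes a point from camera to world coordinates). Camera axes: x right, y down, z forward; pixel columns grow to the right and rows downward; lengths in m; the calibration is good to about 2 mm. A picture is of the moment at which its call begins. There is no depth.
- hand_in(): hands the job in; it is judged then, once.
The state is a dict: "t": time; "q": joint angles; "joint_vel": joint speeds; "joint_torque": joint torques, N m; "eef_pos": TCP position; "tool_rot": TCP orientation; "contact_force": force on the tool from outside, world axes, zero at the start; "torque": the same for the moment, N m; "gripper_width": opening from 0.0 (shut) to 1.0 (fully open); "grasp_force": force on a finger pad.
Only numpy, scipy, OpenCV 4.12 (cv2) and the standard library are available. Lean on these libraries where they do the work, as an engineer would, in place of code of your own. Each camera call takes 0.05 s, during which the arm holds its last target. There are 200 camera calls.

TASK

On the gem-cutting bench, turn the knob on top of the grey bracket clockwise until it clicks past its detent, which swings its cover blade off the upper bushing, and leave it there. Then take the guide rod, the one tall plain rod in the wooden stand, and thread it straight down through the upper bushing and on through the lower one, until its lower end sticks out about 2 cm below the lower bushing without touching the bracket's base. Finish while still holding the rod still at that height, gripped in the fingers; do not let go, and do not disturb the dop sticks or the other things on the bench.

Things in the scene. Friction and masses are not known exactly. Their poses are not given: they have to be found in the camera images.
- bracket: Fixed grey bracket, level. Origin: on the bench under the centre of its column; z up, x horizontal from the column to the bushings. Base plate x -40 to 110 mm, y +-45 mm, 10 mm thick; column 40 x 40 mm, 124 mm tall, the knob on top; two arms along +x carry two upright brass bushings, one above the other on one axis at x = 65, y = 0.
- upper_mouth (a point): Centre of the upper bushing's top rim, 130 mm above the bench (axes as bracket). Bushing 20 mm tall, bore 13 mm, its mouth flared to 22 mm at the rim and narrowing over 7 mm; 38 mm wide outside. Covered by the knob's blade at the start.
- lower_mouth (a point): Centre of the lower bushing's top rim, 70 mm above the bench, straight below the upper one; the same bushing. Its underside is 50 mm above the bench, 40 mm over the top of the base.
- knob_grip (a point): Point on the knob's vertical axis, over the column, at the height to grip, 160 mm above the bench. Black upright grip bar: 46 mm along this point's x, 12 mm thick along y, top 10 mm above this point. Below it a flat steel hub and blade, top face 23.5 mm below this point; blade 16 mm wide, along +x to a 34 mm disc over the bushing 65 mm away. Axes turn with the knob.
- knob (a joint): Knob angle, rad; 0 at the start (blade over the bushing), growing clockwise as seen from above. An over-centre spring detent holds it there and resists with about 0.07 N m until half-way (0.55), then snaps the knob on to its stop at 1.1, where it stays with the blade clear.
- rod_mid (a point): Centre (half-way up) of the guide rod: a plain steel rod, 10 mm diameter, 200 mm long, about 0.12 kg, loose, standing upright in one of the stand's four holes (which one varies). Its z axis runs along the rod, up. In the stand its foot is 8 mm above the bench, its top 208 mm.
- rod_tip (a point): Centre of the rod's lower end face, 100 mm below the centre; the last 3 mm taper from 10 to 7 mm.
- stand: Fixed dark wooden block, 90 x 90 x 42 mm, origin at the centre of its underside, z up. Four upright 11 mm holes, 34 mm deep, at x, y = +-21 mm, holding the guide rod and three short dop sticks.
- dop0: Dop stick in the stand, steel, 10 mm thick, 110 mm long with a 16 mm wide, 10 mm tall brass head (118 mm above the bench); origin at its foot. Leave alone.
- dop1: Dop stick in the stand, steel, 10 mm thick, 110 mm long with a 16 mm wide, 10 mm tall brass head (118 mm above the bench); origin at its foot. Leave alone.
- dop2: Dop stick in the stand, steel, 10 mm thick, 110 mm long with a 16 mm wide, 10 mm tall brass head (118 mm above the bench); origin at its foot. Leave alone.
- oilcan: Small loose steel oil can, 56 mm wide, 90 mm tall, origin at the centre of its underside. Leave alone.
- jar: Small loose glass jar, 44 mm wide, 55 mm tall, origin at the centre of its underside. Leave alone.
- cup: Small loose brass lap hub, 60 mm wide flange, 30 mm tall, origin at the centre of its underside. Leave alone.
- driver: Loose screwdriver, 160 mm long, lying at the left, origin under its middle. Leave alone.
- stonebox: Small loose lidded stone box, 62 x 47 x 28 mm, at the right, origin at the centre of its underside. Leave alone.
- rod: The guide rod again (see rod_mid): origin at the centre of its lower end face, z along it, up.

How it is judged:
By the outcome, as a careful person would: the job done as asked, in the order asked, and still so for the second after the job is handed in, while the arm keeps its last pose, push and grip.
It also fails if it takes over 61 s, if anything falls off the work surface, if the arm or the gripper's body presses on something with over 40 N, if the wrist force passes 120 N, or if a joint passes its speed limit or range.

## Working session

There is one attempt and no reset: what is moved stays moved. The work goes in short steps, Python scripts to look and compute and a tool call to move; the robot and the scene stay as the last step left them, time stands still between calls to the robot, and variables do not carry over. Pictures are saved under pics/ and viewed, at most 10 in all, crops included, and the job is handed in when it is done.

Besides the shell and the picture viewer there is one more tool, called after "Emit:" as name(argument=value, ...) on one line, values as JSON. arm_command: Moves the arm, as the interface text tells. Its arguments: {"type":"object","properties":{"commands":{"type":"array","items":{"type":"number"}},"force":{"type":"number"}},"required":["commands"]}

```bash
mkdir -p pics; cat > h.py <<'E'
import numpy as np, cv2
from station import get_obs, read_camera
def save(n,c):
    cv2.imwrite(f'pics/{n}.png',c['img'][:,:,::-1])
def ray(c,u,v):
    K=c['camera_matrix'];d=np.array([c['k1'],0,0,0,0.]);
    p=np.array([(u-K[0,2])/K[0,0],(v-K[1,2])/K[1,1]]);s=p.copy()
    for _ in range(30): s=p/(1+c['k1']*(s@s))
    T=np.array(c['pose']);r=T[:3,:3]@np.array([s[0],s[1],1]);return T[:3,3],r/np.linalg.norm(r)
def onz(c,u,v,z):
    o,r=ray(c,u,v);return o+r*(z-o[2])/r[2]
def two(a,b):
    (o,r),(p,s)=a,b
    k=np.linalg.lstsq(np.c_[r,-s],p-o,rcond=None)[0]
    A=o+k[0]*r;B=p+k[1]*s;return (A+B)/2,np.linalg.norm(A-B)
def proj(c,P):
    T=np.array(c['pose']);q=T[:3,:3].T@(np.asarray(P)-T[:3,3]);s=q[:2]/q[2];s=s*(1+c['k1']*(s@s));K=c['camera_matrix']
    return np.array([K[0,0]*s[0]+K[0,2],K[1,1]*s[1]+K[1,2]])
E
python3 - <<'E'
from h import *
import pickle
C={n:read_camera(n) for n in('scene','side','wrist')}
pickle.dump(C,open('c0.pkl','wb'))
for n in C: save(n+'0',C[n]);print(n,np.round(C[n]['pose'],3).tolist(),C[n]['k1'],C[n]['camera_matrix'][0,0])
o=get_obs();print(o)
E
```

```text
scene [[0.712, 0.423, -0.56, 1.078], [0.702, -0.418, 0.577, -0.532], [0.01, -0.804, -0.594, 0.664], [0.0, 0.0, 0.0, 1.0]] 0.0276733990099265 377.9609408679704
side [[-0.748, -0.51, 0.424, 0.139], [-0.663, 0.579, -0.474, 0.518], [-0.004, -0.636, -0.772, 0.948], [0.0, 0.0, 0.0, 1.0]] 0.040584385250261305 441.52756967219614
wrist [[0.275, -0.911, -0.309, 0.264], [-0.962, -0.261, -0.086, -0.626], [-0.003, 0.32, -0.947, 0.373], [0.0, 0.0, 0.0, 1.0]] -0.024778354604063482 327.67409100524276
{'t': 0.15, 'q': array([ 1.18389785,  0.47763308,  0.02235692,  1.55617837, -0.01150314,
        1.10933121, -0.08310111]), 'joint_vel': array([ 0.00032447, -0.00127934,  0.00240888, -0.00252493,  0.00027278,
        0.00054053,  0.00011701]), 'joint_torque': array([ 2.08036305e-03, -5.96927333e+01,  1.60951585e+00, -2.81489861e+01,
        1.25630610e-02,  6.48573725e-03,  1.36941509e-05]), 'eef_pos': array([ 0.18562739, -0.64850922,  0.23055336]), 'tool_rot': array([-6.95085129e-04,  9.90298938e-01,  1.38951457e-01, -1.48923261e-04]), 'contact_force': array([ 0.21054856,  1.16232163, -1.04903603]), 'torque': array([0.01488031, 0.01061431, 0.03502113]), 'grasp_force': 0.0, 'gripper_width': 1.0005016333359915}
```

View pics/scene0.png

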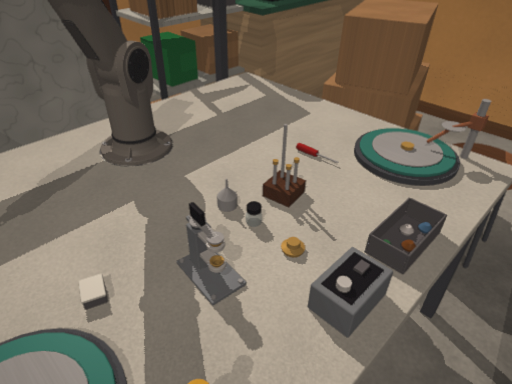

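View pics/side0.png

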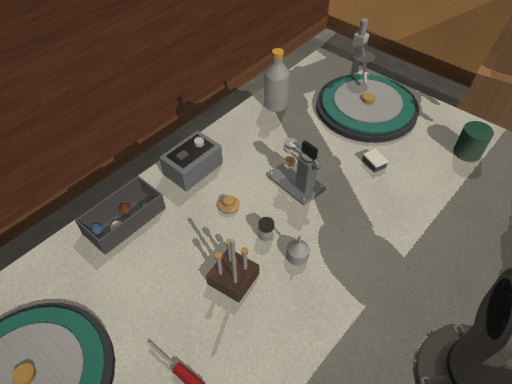

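The scene view shows the bracket (knob at ~(197,214), base ~(210,273)), the stand at (284,187) and the rod top at ~(284,127). In the side view the knob is at ~(309,150) and the stand at ~(233,273). I'll enlarge both.

```bash
python3 - <<'E'
from h import *
import pickle
C=pickle.load(open('c0.pkl','rb'))
def crop(n,x,y,w,h,s): return cv2.resize(C[n]['img'][y:y+h,x:x+w,::-1],None,fx=s,fy=s,interpolation=cv2.INTER_CUBIC)
a=crop('scene',170,195,80,110,5); b=crop('side',260,130,80,80,5)
m=np.zeros((550,800,3),np.uint8); m[:550,:400]=a; m[:400,400:]=b
cv2.imwrite('pics/m1.png',m)
a=crop('scene',255,120,57,85,7)[:595]; b=crop('side',200,230,64,72,6)
m=np.zeros((600,800,3),np.uint8); m[:595,:399]=a; m[:432,400:784]=b
cv2.imwrite('pics/m2.png',m)
E
```

```text
(no output)
```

View pics/m1.png

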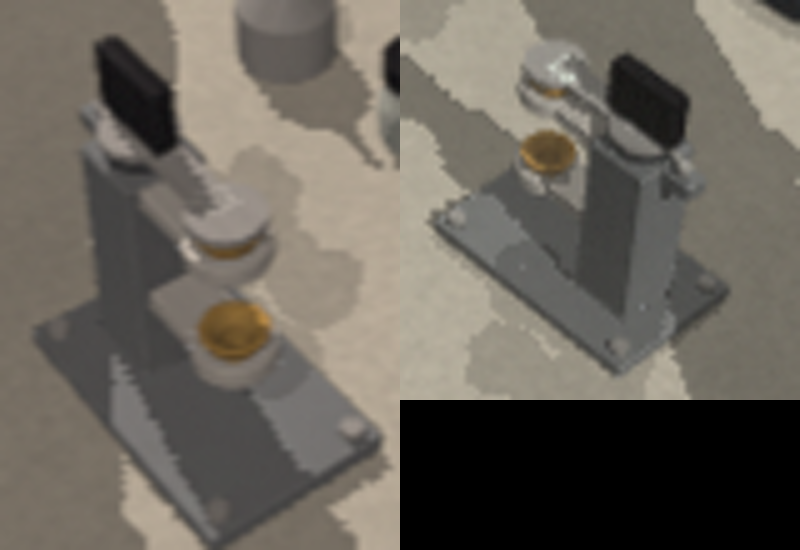

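View pics/m2.png

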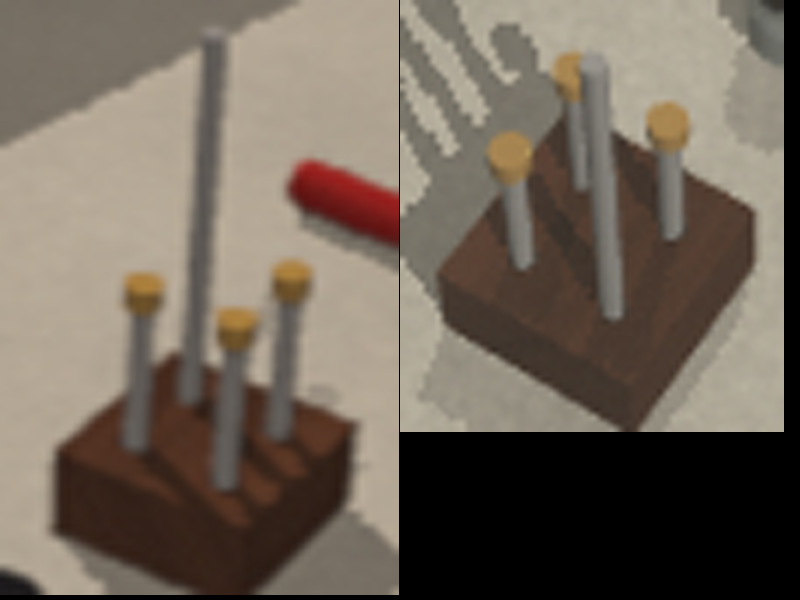

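The enlargements show the bar top, lower brass mouth (235,331 / 548,152 in crop), base corners, rod top (214,37 / 594,62) and rod foot at the stand (190,400 / 612,315). Next I triangulate them.

```bash
python3 - <<'E'
from h import *
import pickle
C=pickle.load(open('c0.pkl','rb'));S,D=C['scene'],C['side']
f=lambda x,y,s,ox,oy:((x+.5)/s-.5+ox,(y+.5)/s-.5+oy)
s1=lambda x,y:f(x,y,5,170,195); d1=lambda x,y:f(x-400,y,5,260,130)
s2=lambda x,y:f(x,y,7,255,120); d2=lambda x,y:f(x-400,y,6,200,230)
def rep(n,a,b,z):
    A=onz(S,*a,z);B=onz(D,*b,z);P,e=two(ray(S,*a),ray(D,*b));print(n,A.round(4)[:2],B.round(4)[:2],'tri',P.round(4),round(e,4))
    return (A+B)/2
lm=rep('lowmouth',s1(235,331),d1(548,152),.07)
rep('disc',s1(226,212),d1(551,65),.1365)
rt=rep('rodtop',s2(214,36),d2(594,60),.208)
rf=rep('rodfoot',s2(189,400),d2(613,315),.042)
# base corners: scene left/bottom/right ; 
for n,p in dict(l=s1(36,333),b=s1(215,541),r=s1(381,438)).items(): print('S',n,onz(S,*p,.01).round(4)[:2])
for n,p in dict(l=d1(432,219),b=d1(617,367),r=d1(728,287)).items(): print('D',n,onz(D,*p,.01).round(4)[:2])
# bar top ends
for n,p in dict(a=s1(105,41),b=s1(166,101)).items(): print('Sbar',n,onz(S,*p,.17).round(4)[:2])
for n,p in dict(a=d1(622,58),b=d1(683,98)).items(): print('Dbar',n,onz(D,*p,.17).round(4)[:2])
E
```

```text
lowmouth [ 0.6433 -0.1908] [ 0.6403 -0.1874] tri [ 0.6416 -0.1894  0.0676] 0.0002
disc [ 0.6414 -0.1899] [ 0.6414 -0.1853] tri [ 0.6414 -0.1879  0.1349] 0.0031
rodtop [0.5093 0.1723] [0.5081 0.1744] tri [0.5083 0.1739 0.2071] 0.0004
rodfoot [0.5095 0.1718] [0.5048 0.1778] tri [0.5062 0.1762 0.0382] 0.0004
S l [ 0.5358 -0.2218]
S b [ 0.6809 -0.238 ]
S r [ 0.6913 -0.1523]
D l [ 0.6911 -0.1494]
D b [ 0.5441 -0.1327]
D r [ 0.5327 -0.2196]
Sbar a [ 0.556  -0.1804]
Sbar b [ 0.6038 -0.1869]
Dbar a [ 0.5967 -0.1841]
Dbar b [ 0.556  -0.1811]
```

```bash
cat >> h.py <<'E'
def go(pos,yaw=None):
    """tool-frame shift and turn from measured pose to a down-pointing pose (yaw of tool x, deg)"""
    from scipy.spatial.transform import Rotation as R
    o=get_obs();q=o['tool_rot'];r=R.from_quat([q[1],q[2],q[3],q[0]])
    d=r.inv().apply(np.array(pos)-o['eef_pos']);a=np.radians(yaw)
    t=R.from_matrix(np.array([[np.cos(a),np.sin(a),0],[np.sin(a),-np.cos(a),0],[0,0,-1]]))
    print('t',o['t'],'pos',o['eef_pos'].round(4),'yaw',np.degrees(np.arctan2(*r.as_matrix()[[1,0],0])).round(2),'tilt',r.as_matrix()[:2,2].round(4),'F',o['contact_force'].round(1),'T',o['torque'].round(2),'grip',round(o['gripper_width'],3),round(o['grasp_force'],1),'q7',o['q'][6].round(2))
    print('shift mm',(d*1e3).round(1),'turn',np.degrees((r.inv()*t).as_rotvec()).round(2))
E
python3 - <<'E'
from h import *
import pickle
C=pickle.load(open('c0.pkl','rb'))
print('oilcan',onz(C['scene'],228,201,.02),onz(C['side'],298,254,.02))
go([.5778,-.1815,.23],-6.7)
E
```

```text
oilcan [0.46323154 0.00368645 0.02      ] [0.45047541 0.01053384 0.02      ]
t 0.15 pos [ 0.1856 -0.6485  0.2306] yaw 15.97 tilt [-0.0005  0.0013] F [ 0.2  1.2 -1. ] T [0.01 0.01 0.04] grip 1.001 0.0 q7 -0.08
shift mm [ 505.6 -341.     1. ] turn [-8.000e-02  2.000e-02  2.267e+01]
```

Emit:
arm_command(commands=[0.505, -0.341, 0, 0, 0, 22.7, 1, 0.505, -0.341, 0, 0, 0, 22.7, 1, 0.505, -0.341, 0, 0, 0, 22.7, 1, 0.505, -0.341, 0, 0, 0, 22.7, 1, 0.505, -0.341, 0, 0, 0, 22.7, 1, 0.505, -0.341, 0, 0, 0, 22.7, 1, 0.505, -0.341, 0, 0, 0, 22.7, 1, 0.505, -0.341, 0, 0, 0, 22.7, 1])

```text
t: 0.95
eef_pos: [0.4438, -0.3407, 0.2313]
tool_rot: [0.0, 0.998, -0.059, -0.0]
contact_force: [0.4, -0.6, 0.6]
gripper_width: 1.001
grasp_force: 0.0
```

```bash
python3 -c "
from h import *
go([.5778,-.1815,.23],-6.7)"
```

```text
t 0.95 pos [ 0.4438 -0.3407  0.2313] yaw -6.73 tilt [-0.     -0.0001] F [ 0.4 -0.6  0.6] T [-0.01 -0.07 -0.02] grip 1.001 0.0 q7 -1.16
shift mm [ 114.5 -173.8    1.3] turn [ 0.    0.   -0.03]
```

Emit:
arm_command(commands=[0.114, -0.174, 0, 0, 0, 0, 1, 0.114, -0.174, 0, 0, 0, 0, 1, 0.114, -0.174, 0, 0, 0, 0, 1, 0.114, -0.174, 0, 0, 0, 0, 1, 0.114, -0.174, 0, 0, 0, 0, 1, 0.114, -0.174, 0, 0, 0, 0, 1, 0.114, -0.174, 0, 0, 0, 0, 1])

```text
t: 1.65
eef_pos: [0.5755, -0.1846, 0.2309]
tool_rot: [0.0, 0.998, -0.059, -0.001]
contact_force: [-0.3, -0.8, -0.5]
gripper_width: 0.998
grasp_force: 0.0
```

```bash
python3 -c "
from h import *
go([.5778,-.1815,.143],-6.7)
c=read_camera('wrist');import pickle;pickle.dump(c,open('w1.pkl','wb'))
i=cv2.resize(c['img'],(768,576),interpolation=cv2.INTER_CUBIC);cv2.imwrite('pics/w1.png',i[:,:,::-1])
for n,z,x,y in [('knob',.17,.5778,-.1815),('mouth',.1365,.6422,-.189),('lm',.07,.6422,-.189)]: print(n,proj(c,[x,y,z])*1.5)"
```

```text
t 1.65 pos [ 0.5755 -0.1846  0.2309] yaw -6.81 tilt [-0.0013 -0.0008] F [-0.3 -0.8 -0.5] T [-0.04  0.02 -0.02] grip 0.998 0.0 q7 -1.53
shift mm [ 2.1 -3.4 87.9] turn [ 0.05  0.07 -0.11]
knob [374.49157409 311.37509067]
mouth [374.35511384 155.73798684]
lm [375.96602035 148.35857057]
```

View pics/w1.png

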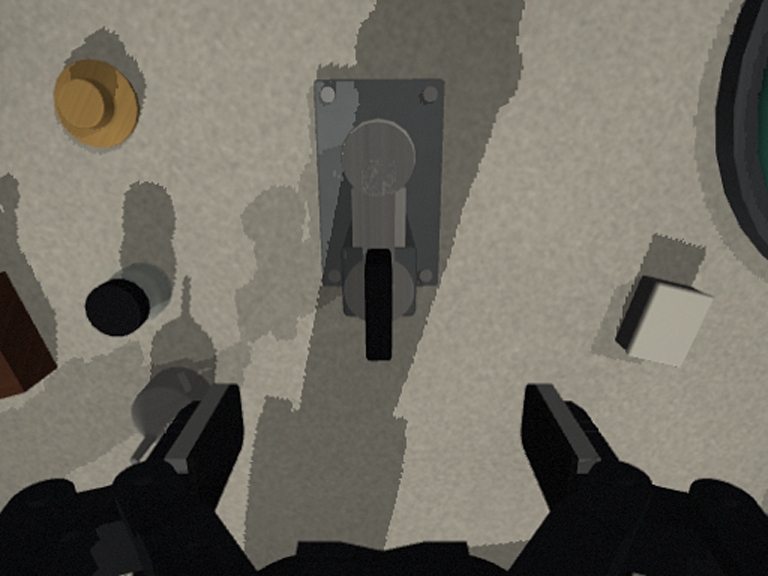

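The wrist view shows the bar upright at x≈378 px (predicted 374) and the disc centre at (378,157). My estimate holds within 2 mm, and the fingers straddle the bar with nothing below them. Descending.

Emit:
arm_command(commands=[0.002, -0.003, 0.04, 0, 0, 0, 1, 0.002, -0.003, 0.07, 0, 0, 0, 1, 0.002, -0.003, 0.086, 0, 0, 0, 1, 0.002, -0.003, 0.087, 0, 0, 0, 0.6, 0.002, -0.003, 0.087, 0, 0, 0, 0.4, 0.002, -0.003, 0.087, 0, 0, 0, 0.2, 0.002, -0.003, 0.087, 0, 0, 0, 0, 0.002, -0.003, 0.087, 0, 0, 0, 0], force=40)

```text
t: 2.5
eef_pos: [0.5791, -0.1827, 0.1456]
tool_rot: [0.002, 0.998, -0.059, 0.001]
contact_force: [-3.6, -21.4, -2.3]
gripper_width: 0.147
grasp_force: 10.4
```

```bash
python3 -c "
from h import *
go([.5778,-.182,.143],-69.7)"
```

```text
t 2.5 pos [ 0.5791 -0.1827  0.1456] yaw -6.75 tilt [ 0.0017 -0.0036] F [ -3.6 -21.4  -2.3] T [-4.37  0.44  0.09] grip 0.147 10.4 q7 -1.55
shift mm [-1.4 -0.5  2.6] turn [ 0.11 -0.21 62.95]
```

Emit:
arm_command(commands=[0, 0.001, 0, 0, 0, 0, 0, 0, 0.001, 0, 0, 0, 0, 0, 0, 0.001, 0, 0, 0, 0, 0])

```text
t: 2.8
eef_pos: [0.5791, -0.1832, 0.1456]
tool_rot: [0.001, 0.998, -0.059, 0.001]
contact_force: [-1.7, -4.9, 6.1]
gripper_width: 0.131
grasp_force: 41.7
```

```bash
python3 -c "
from h import *
go([.5778,-.182,.143],-69.7)"
```

```text
t 2.8 pos [ 0.5791 -0.1832  0.1456] yaw -6.8 tilt [ 0.0017 -0.0023] F [-1.7 -4.9  6.1] T [-0.9   0.38  0.05] grip 0.131 41.7 q7 -1.55
shift mm [-1.4 -1.1  2.6] turn [ 5.00e-02 -1.60e-01  6.29e+01]
```

Emit:
arm_command(commands=[-0.001, 0, 0, 0, 0, 8, 0, -0.001, 0, 0, 0, 0, 16, 0, -0.001, 0, 0, 0, 0, 24, 0, -0.001, 0, 0, 0, 0, 32, 0, -0.001, 0, 0, 0, 0, 40, 0, -0.001, 0, 0, 0, 0, 48, 0, -0.001, 0, 0, 0, 0, 56, 0, -0.001, 0, 0, 0, 0, 62, 0])

```text
t: 3.6
eef_pos: [0.5776, -0.1852, 0.1457]
tool_rot: [0.001, 0.823, -0.568, 0.002]
contact_force: [-2.8, -8.7, 6.5]
gripper_width: 0.132
grasp_force: 41.7
```

```bash
python3 -c "
from h import *
go([.5778,-.1835,.143],-69.7)"
```

```text
t 3.6 pos [ 0.5776 -0.1852  0.1457] yaw -69.2 tilt [ 0.0015 -0.0043] F [-2.8 -8.7  6.5] T [-1.82  0.63 -0.02] grip 0.132 41.7 q7 -2.51
shift mm [-1.5 -0.8  2.7] turn [ 0.01 -0.26  0.5 ]
```

Emit:
arm_command(commands=[-0.001, 0, 0, 0, 0, 1.5, 0, -0.001, 0, 0, 0, 0, 1.5, 0.3, -0.001, 0, 0, 0, 0, 1.5, 0.6, -0.001, 0, 0, 0, 0, 1.5, 0.8, -0.001, 0, -0.02, 0, 0, 1.5, 1, -0.001, 0, -0.05, 0, 0, 1.5, 1, -0.001, 0, -0.09, 0, 0, 1.5, 1, -0.001, 0, -0.12, 0, 0, 1.5, 1])

```text
t: 4.4
eef_pos: [0.5778, -0.1797, 0.2664]
tool_rot: [-0.001, 0.818, -0.575, 0.0]
contact_force: [0.4, 0.5, -0.2]
gripper_width: 0.999
grasp_force: 0.0
```

```bash
python3 - <<'E'
from h import *
import pickle
go([.5088,.1735,.27],-6.8)
c=read_camera('scene');w=read_camera('wrist');d=read_camera('side');pickle.dump((c,d,w),open('c2.pkl','wb'))
m=np.zeros((384,800,3),np.uint8)
m[:,:384]=cv2.resize(c['img'][195:291,160:256],(384,384),interpolation=cv2.INTER_CUBIC)
m[:,390:774]=cv2.resize(w['img'],(384,288)).copy().repeat(1,0) if 0 else cv2.copyMakeBorder(cv2.resize(w['img'],(384,288)),0,96,0,0,cv2.BORDER_CONSTANT)
cv2.imwrite('pics/k2.png',m[:,:,::-1])
E
```

```text
t 4.4 pos [ 0.5778 -0.1797  0.2664] yaw -70.16 tilt [0.0013 0.0003] F [ 0.4  0.5 -0.2] T [ 0.04 -0.07 -0.05] grip 0.999 0.0 q7 -2.55
shift mm [-355.6  -54.9   -3.6] turn [-7.000e-02 -5.000e-02 -6.336e+01]
```

View pics/k2.png

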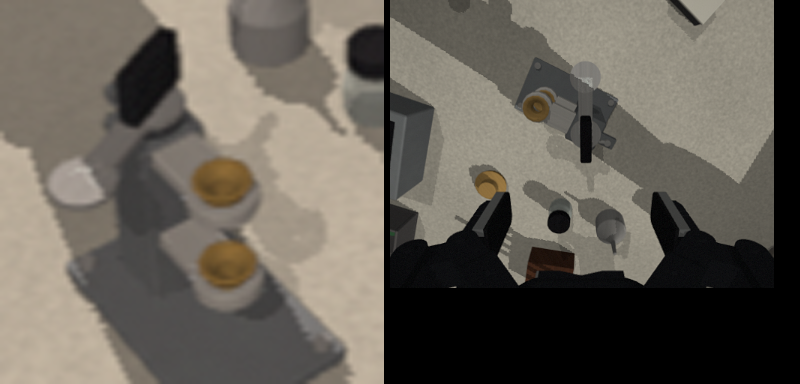

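The blade is at its stop, clear of both brass mouths: upper at scene ~(215,240), lower ~(217,261). I'll head for the rod and measure the mouths along the way.

Emit:
arm_command(commands=[-0.356, -0.055, -0.004, 0, 0, -63.3, 1, -0.356, -0.055, -0.004, 0, 0, -63.3, 1, -0.356, -0.055, -0.004, 0, 0, -63.3, 1, -0.356, -0.055, -0.004, 0, 0, -63.3, 1, -0.356, -0.055, -0.004, 0, 0, -63.3, 1, -0.356, -0.055, -0.004, 0, 0, -63.3, 1, -0.356, -0.055, -0.004, 0, 0, -63.3, 1, -0.356, -0.055, -0.004, 0, 0, -63.3, 1])

```text
t: 5.35
eef_pos: [0.5055, 0.1808, 0.2672]
tool_rot: [-0.001, 0.999, -0.053, -0.001]
contact_force: [-0.6, -0.5, 0.3]
gripper_width: 0.998
grasp_force: 0.0
```

```bash
python3 - <<'E'
from h import *
import pickle
go([.5088,.1735,.27],-6.8)
c,d,w=pickle.load(open('c2.pkl','rb'))
for n,k in (('scene',c),('side',d),('wrist',w)):
    h=cv2.cvtColor(k['img'],cv2.COLOR_RGB2HSV)
    m=cv2.inRange(h,(8,110,50),(28,255,255))
    N,_,st,ce=cv2.connectedComponentsWithStats(m)
    for i in range(1,N):
        if st[i,4]<25: continue
        x,y,ww,hh=st[i,:4];u,v=x+(ww-1)/2,y+(hh-1)/2
        A=onz(k,u,v,.13)[:2];B=onz(k,u,v,.07)[:2]
        if min(np.hypot(*(A-[.642,-.19])),np.hypot(*(B-[.642,-.19])))<.02: print(n,st[i],A.round(4),B.round(4))
E
```

```text
t 5.35 pos [0.5055 0.1808 0.2672] yaw -6.05 tilt [-0.0028  0.0028] F [-0.6 -0.5  0.3] T [-0.04 -0.02 -0.03] grip 0.998 0.0 q7 -2.19
shift mm [ 4.1  6.9 -2.9] turn [-0.14  0.17  0.75]
scene [208 235  15  12 131] [ 0.6439 -0.1919] [ 0.5952 -0.1538]
scene [210 255  14  12 124] [ 0.6865 -0.2249] [ 0.6425 -0.1904]
side [286 141  10   8  66] [ 0.6395 -0.1864] [ 0.6762 -0.2381]
side [285 156  10   8  61] [ 0.6066 -0.1411] [ 0.6409 -0.1895]
wrist [200 121  20  15  86] [ 0.6323 -0.2089] [ 0.6378 -0.1986]
wrist [177 128  35  34 905] [ 0.6408 -0.1906] [ 0.6482 -0.1764]
```

Emit:
arm_command(commands=[0, 0, 0, 0, 0, 0, 1, 0, 0, 0, 0, 0, 0, 1, 0, 0, 0, 0, 0, 0, 1])

```text
t: 5.65
eef_pos: [0.5089, 0.1713, 0.2676]
tool_rot: [0.001, 0.998, -0.062, -0.0]
contact_force: [-0.1, -0.4, -0.4]
gripper_width: 1.0
grasp_force: 0.0
```

```bash
python3 - <<'E'
from h import *
go([.5086,.1737,.144],-6.8)
c=read_camera('wrist')
i=cv2.resize(c['img'],(640,480),interpolation=cv2.INTER_CUBIC);cv2.imwrite('pics/w3.png',i[:,:,::-1])
print(proj(c,[.5086,.1737,.208])*1.25)
E
```

```text
t 5.65 pos [0.5089 0.1713 0.2676] yaw -7.16 tilt [-0.0009 -0.0011] F [-0.1 -0.4 -0.4] T [-0.03  0.   -0.04] grip 1.0 0.0 q7 -2.19
shift mm [ -0.5  -2.5 123.6] turn [ 0.07  0.05 -0.36]
[313.79553559 264.84433603]
```

View pics/w3.png

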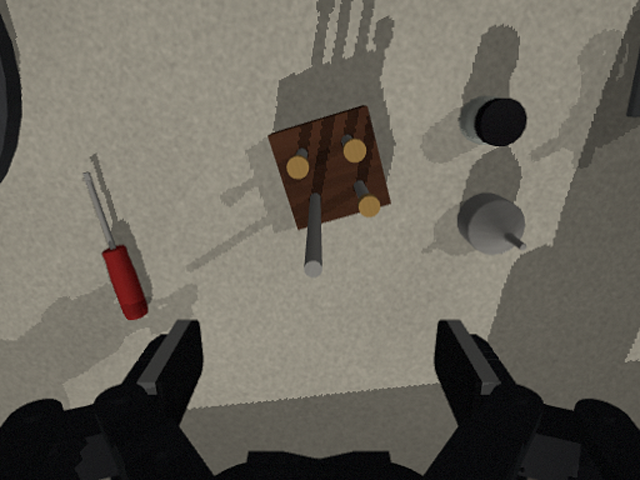

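The rod top is at (313,269), against a prediction of (314,265), and lies between the fingers. Descending and gripping.

Emit:
arm_command(commands=[-0.001, -0.001, 0.04, 0, 0, 0, 1, -0.001, -0.001, 0.08, 0, 0, 0, 1, -0.001, -0.001, 0.11, 0, 0, 0, 1, -0.001, -0.001, 0.123, 0, 0, 0, 0.7, -0.001, -0.001, 0.123, 0, 0, 0, 0.5, -0.001, -0.001, 0.123, 0, 0, 0, 0.35, -0.001, -0.001, 0.123, 0, 0, 0, 0.25, -0.001, -0.001, 0.123, 0, 0, 0, 0.2], force=60)

```text
t: 6.5
eef_pos: [0.5088, 0.1748, 0.1468]
tool_rot: [-0.001, 0.998, -0.061, 0.001]
contact_force: [0.3, 0.2, 0.0]
gripper_width: 0.199
grasp_force: 0.0
```

Emit:
arm_command(commands=[0, 0, 0, 0, 0, 0, 0.15, 0, 0, 0, 0, 0, 0, 0.1, 0, 0, 0, 0, 0, 0, 0.05, 0, 0, 0, 0, 0, 0, 0])

```text
t: 6.9
eef_pos: [0.5084, 0.1746, 0.1462]
tool_rot: [-0.0, 0.998, -0.06, 0.001]
contact_force: [-1.1, 0.1, 6.4]
gripper_width: 0.1
grasp_force: 58.5
```

```bash
python3 - <<'E'
from h import *
go([.5086,.1737,.144],-6.8)
E
```

```text
t 6.9 pos [0.5084 0.1746 0.1462] yaw -6.93 tilt [0.0015 0.0003] F [-1.1  0.1  6.4] T [-0.3   0.18 -0.  ] grip 0.1 58.5 q7 -2.23
shift mm [0.3 0.9 2.2] turn [-0.03 -0.08 -0.13]
```

Emit:
arm_command(commands=[0, 0, 0, 0, 0, 0, 0, 0, 0, -0.01, 0, 0, 0, 0, 0, 0, -0.025, 0, 0, 0, 0, 0, 0, -0.045, 0, 0, 0, 0, 0, 0, -0.075, 0, 0, 0, 0, 0, 0, -0.105, 0, 0, 0, 0, 0, 0, -0.14, 0, 0, 0, 0, 0, 0, -0.16, 0, 0, 0, 0], force=90)

```text
t: 7.7
eef_pos: [0.5081, 0.1748, 0.3083]
tool_rot: [-0.001, 0.998, -0.06, 0.001]
contact_force: [0.5, -0.2, -2.2]
gripper_width: 0.092
grasp_force: 87.8
```

```bash
python3 - <<'E'
from h import *
go([.6415,-.1905,.306],-6.8)
E
```

```text
t 7.7 pos [0.5081 0.1748 0.3083] yaw -6.92 tilt [0.0025 0.0012] F [ 0.5 -0.2 -2.2] T [-0.   -0.09 -0.04] grip 0.092 87.8 q7 -2.18
shift mm [176.4 346.6   2.2] turn [-0.08 -0.13 -0.12]
```

Lifted. I'll move at moderate speed, 40 mm per row, to above the bushing.

Emit:
arm_command(commands=[0.01, 0.02, 0, 0, 0, 0, 0, 0.027, 0.053, 0, 0, 0, 0, 0, 0.045, 0.09, 0, 0, 0, 0, 0, 0.064, 0.127, 0, 0, 0, 0, 0, 0.083, 0.164, 0, 0, 0, 0, 0, 0.102, 0.2, 0, 0, 0, 0, 0, 0.12, 0.236, 0, 0, 0, 0, 0, 0.137, 0.27, 0, 0, 0, 0, 0])

```text
t: 8.5
eef_pos: [0.6111, -0.1118, 0.3054]
tool_rot: [-0.0, 0.998, -0.061, -0.0]
contact_force: [0.8, -0.2, -1.3]
gripper_width: 0.092
grasp_force: 87.8
```

Emit:
arm_command(commands=[0.016, 0.031, 0, 0, 0, 0, 0, 0.028, 0.056, 0, 0, 0, 0, 0, 0.036, 0.07, 0, 0, 0, 0, 0, 0.039, 0.077, 0, 0, 0, 0, 0, 0.039, 0.077, 0, 0, 0, 0, 0, 0.039, 0.077, 0, 0, 0, 0, 0, 0.039, 0.077, 0, 0, 0, 0, 0])

```text
t: 9.2
eef_pos: [0.6407, -0.1892, 0.3055]
tool_rot: [-0.0, 0.998, -0.059, -0.0]
contact_force: [-0.2, 0.2, -1.0]
gripper_width: 0.092
grasp_force: 87.9
```

```bash
python3 - <<'E'
from h import *
import pickle
go([.6415,-.1905,.306],-6.8)
c=read_camera('scene');d=read_camera('side');pickle.dump((c,d),open('c4.pkl','wb'))
m=np.zeros((600,800,3),np.uint8)
m[:600,:400]=cv2.resize(c['img'][130:280,170:270],(400,600),interpolation=cv2.INTER_CUBIC)
m[:600,400:]=cv2.resize(d['img'][70:190,245:325],(400,600),interpolation=cv2.INTER_CUBIC)
cv2.imwrite('pics/k4.png',m[:,:,::-1])
E
```

```text
t 9.2 pos [ 0.6407 -0.1892  0.3055] yaw -6.78 tilt [0.     0.0009] F [-0.2  0.2 -1. ] T [ 0.02  0.04 -0.02] grip 0.092 87.9 q7 -1.5
shift mm [ 1.   1.2 -0.5] turn [-0.05  0.    0.02]
```

View pics/k4.png

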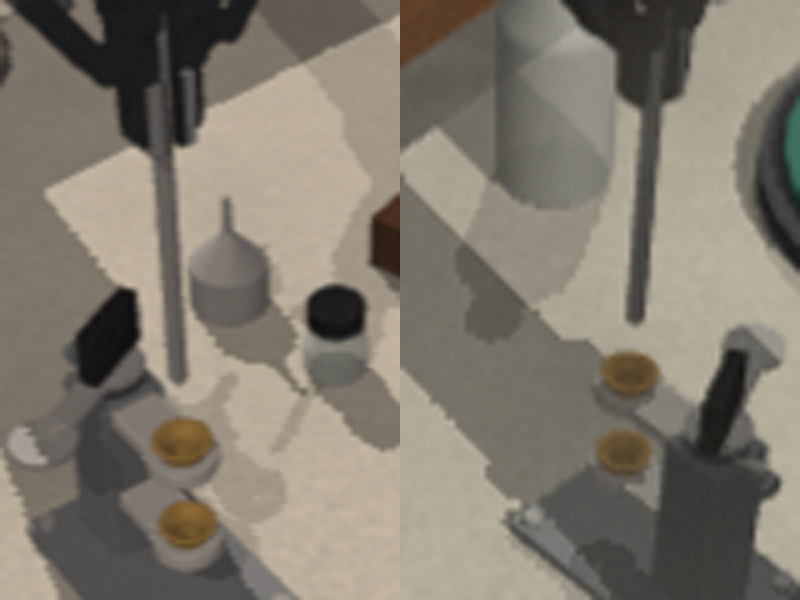

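The rod hangs from the fingers above the mouths. Tip at crop (177,381) / (635,321), upper mouths at (181,440) / (629,372), lower mouths at (187,523) / (622,452). Now the relative offset and rod tilt.

```bash
python3 - <<'E'
from h import *
import pickle
c,d=pickle.load(open('c4.pkl','rb'))
s=lambda x,y:ray(c,(x+.5)/4-.5+170,(y+.5)/4-.5+130); e=lambda x,y:ray(d,(x-400+.5)/5-.5+245,(y+.5)/5-.5+70)
for n,a,b in(('tip',(177,380),(635,320)),('up',(181,440),(629,373)),('lo',(187,522),(622,451))):
    P,r=two(s(*a),e(*b));print(n,P.round(4),round(r,4))
n1=np.cross(s(177,378)[1],s(164,165)[1]);n2=np.cross(e(635,318)[1],e(650,115)[1]);v=np.cross(n1,n2);print('dir',(v/v[2]).round(4))
E
```

```text
tip [ 0.6397 -0.1883  0.1674] 0.0007
up [ 0.641  -0.1891  0.1284] 0.0012
lo [ 0.6414 -0.189   0.069 ] 0.0013
dir [0.005  0.0031 1.    ]
```

Emit:
arm_command(commands=[0.0015, 0.0008, 0.01, 0, 0, 0, 0, 0.0015, 0.0008, 0.02, 0, 0, 0, 0, 0.0015, 0.0008, 0.03, 0, 0, 0, 0, 0.0015, 0.0008, 0.035, 0, 0, 0, 0, 0.0015, 0.0008, 0.04, 0, 0, 0, 0, 0.0015, 0.0008, 0.045, 0, 0, 0, 0, 0.0015, 0.0008, 0.05, 0, 0, 0, 0, 0.0015, 0.0008, 0.05, 0, 0, 0, 0])

```text
t: 10.1
eef_pos: [0.6417, -0.1921, 0.2545]
tool_rot: [-0.0, 0.998, -0.06, -0.001]
contact_force: [0.1, 1.0, -3.5]
gripper_width: 0.09
grasp_force: 87.9
```

```bash
python3 - <<'E'
from h import *
go([.642,-.190,.168],-6.8)
E
```

```text
t 10.1 pos [ 0.6417 -0.1921  0.2545] yaw -6.92 tilt [-0.0011  0.0003] F [ 0.1  1.  -3.5] T [ 0.08 -0.03  0.04] grip 0.09 87.9 q7 -1.5
shift mm [ 0.1 -2.1 86.5] turn [-0.01  0.06 -0.12]
```

Emit:
arm_command(commands=[0, 0, 0.005, 0, 0, 0, 0, 0, 0, 0.01, 0, 0, 0, 0, 0, 0, 0.016, 0, 0, 0, 0, 0, 0, 0.022, 0, 0, 0, 0, 0, 0, 0.028, 0, 0, 0, 0, 0, 0, 0.034, 0, 0, 0, 0, 0, 0, 0.038, 0, 0, 0, 0, 0, 0, 0.038, 0, 0, 0, 0])

```text
t: 10.9
eef_pos: [0.6417, -0.1921, 0.2164]
tool_rot: [-0.0, 0.998, -0.06, -0.001]
contact_force: [-0.2, 1.0, -2.5]
gripper_width: 0.094
grasp_force: 87.9
```

```bash
python3 - <<'E'
from h import *
go([.642,-.190,.168],-6.8)
E
```

```text
t 10.9 pos [ 0.6417 -0.1921  0.2164] yaw -6.92 tilt [-0.0012  0.0003] F [-0.2  1.  -2.5] T [ 0.15 -0.03 -0.02] grip 0.094 87.9 q7 -1.5
shift mm [ 0.1 -2.1 48.4] turn [-0.01  0.07 -0.12]
```

Emit:
arm_command(commands=[0, -0.0005, 0.006, 0, 0, 0, 0, 0, -0.0005, 0.012, 0, 0, 0, 0, 0, -0.0005, 0.018, 0, 0, 0, 0, 0, -0.0005, 0.024, 0, 0, 0, 0, 0, -0.0005, 0.03, 0, 0, 0, 0, 0, -0.0005, 0.036, 0, 0, 0, 0, 0, -0.0005, 0.04, 0, 0, 0, 0, 0, -0.0005, 0.04, 0, 0, 0, 0])

```text
t: 11.7
eef_pos: [0.6417, -0.1916, 0.1765]
tool_rot: [-0.0, 0.998, -0.06, -0.001]
contact_force: [-0.3, 0.4, -1.4]
gripper_width: 0.092
grasp_force: 87.8
```

```bash
python3 - <<'E'
from h import *
import pickle
go([.642,-.190,.168],-6.8)
c=read_camera('scene');d=read_camera('side')
pickle.dump((c,d),open('c5.pkl','wb'))
m=np.zeros((600,800,3),np.uint8)
m[:600,:400]=cv2.resize(c['img'][180:300,175:255],(400,600),interpolation=cv2.INTER_CUBIC)
m[:600,400:]=cv2.resize(d['img'][90:210,260:340],(400,600),interpolation=cv2.INTER_CUBIC)
cv2.imwrite('pics/k5.png',m[:,:,::-1])
E
```

```text
t 11.7 pos [ 0.6417 -0.1916  0.1765] yaw -6.92 tilt [-0.0012  0.0003] F [-0.3  0.4 -1.4] T [-0.06  0.02 -0.  ] grip 0.092 87.8 q7 -1.5
shift mm [ 0.1 -1.6  8.5] turn [-0.01  0.07 -0.12]
```

View pics/k5.png

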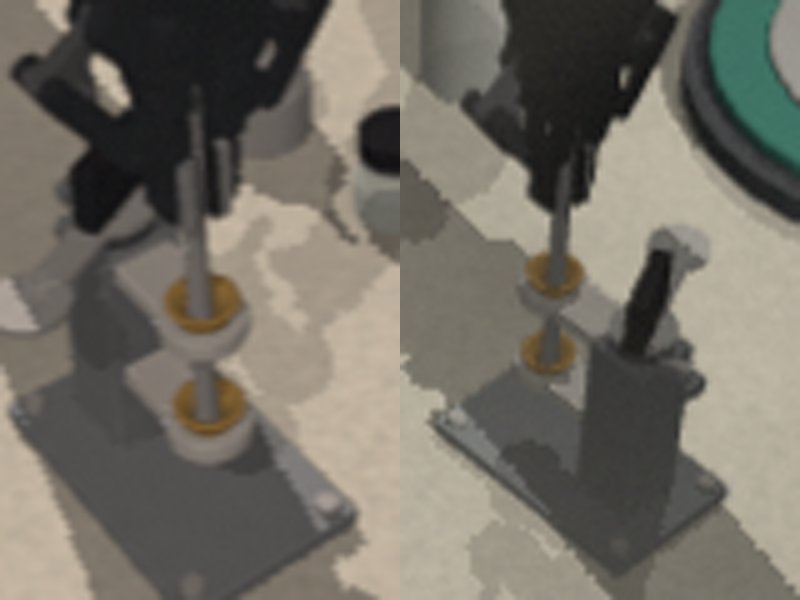

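The rod passes through both bushings: the brass mouths at crop (203,300) and (208,400) each have the rod in them. The last 8.5 mm, then a hold.

Emit:
arm_command(commands=[0, 0, 0.003, 0, 0, 0, 0, 0, 0, 0.006, 0, 0, 0, 0, 0, 0, 0.0085, 0, 0, 0, 0, 0, 0, 0.0085, 0, 0, 0, 0, 0, 0, 0.0085, 0, 0, 0, 0, 0, 0, 0.0085, 0, 0, 0, 0])

```text
t: 12.4
eef_pos: [0.6422, -0.1918, 0.169]
tool_rot: [0.0, 0.998, -0.06, 0.0]
contact_force: [0.1, 0.3, -1.8]
gripper_width: 0.088
grasp_force: 87.9
```

```bash
python3 - <<'E'
from h import *
import pickle
go([.642,-.190,.168],-6.8)
c=read_camera('scene')
a=pickle.load(open('c0.pkl','rb'))['scene']['img']
# rod top: height, and moved-objects check
D=(cv2.absdiff(a,c['img']).max(2)>40).astype(np.uint8)
N,_,st,_=cv2.connectedComponentsWithStats(D)
print([s.tolist() for s in st[1:] if s[4]>15])
print(proj(c,[.6415,-.1905,.230]),proj(c,[.6415,-.1905,.03]))
E
```

```text
t 12.4 pos [ 0.6422 -0.1918  0.169 ] yaw -6.93 tilt [ 0.0003 -0.0001] F [ 0.1  0.3 -1.8] T [0.07 0.01 0.07] grip 0.088 87.9 q7 -1.5
shift mm [-0.4 -1.7  1. ] turn [ 0.   -0.02 -0.13]
[[62, 0, 24, 7, 84], [115, 0, 20, 63, 623], [150, 0, 35, 16, 267], [198, 0, 11, 6, 29], [208, 0, 19, 26, 210], [180, 5, 33, 13, 159], [53, 6, 38, 54, 457], [184, 19, 17, 7, 82], [213, 21, 14, 34, 323], [160, 25, 19, 10, 77], [91, 26, 10, 22, 76], [162, 33, 35, 49, 699], [199, 33, 14, 4, 25], [131, 49, 17, 32, 246], [90, 66, 6, 17, 53], [178, 74, 66, 170, 5550], [198, 77, 9, 5, 33], [150, 78, 4, 12, 31], [281, 125, 7, 46, 184], [134, 198, 73, 186, 7490], [305, 211, 32, 30, 123], [188, 214, 9, 15, 74], [172, 236, 10, 10, 56], [195, 288, 121, 96, 4002]]
[212.06144992 200.3747218 ] [217.0250277  273.08666765]
```

```bash
python3 -c "
from station import hand_in
print(hand_in())"
```

```text
the job is handed in; nothing more can be done
None
```

The job is handed in at 12.4 s, but no verdict came back: the knob is at its stop with the blade clear, and the rod is held still through both bushings with its tip about 2 cm below the lower one.

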